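# Glue a slat back onto the knife block in the bar clamp

## Robot

A 6-joint arm with a two-finger parallel gripper is mounted at the origin on a cart in front of the work surface, level with it; the furniture and walls round the work are solid. World frame = base frame: x ahead of the robot, y to its left, z up, the work surface at z = 0. Lengths are in m, angles in degrees, forces in N, time in s.
With the tool pointing down it reaches from about 0.4 to 0.825 m from the base axis. Payload 7 kg.
Tool frame: the origin (TCP) lies between the finger pads; the fingertips stand ctrl.nose_length ahead of it and the grasp point (between the pads) lies 2 mm behind it (ctrl.nose_length is the distance from the TCP to the fingertips, in m); z points along the fingers, y is the line along which they close (so a half turn about z gives the same grasp; the last joint's range is limited). The gripper opens to 88 mm and grips with 3 to 60 N. Pads are 19 mm wide; open, the fingers measure 130 mm over their backs; the gripper's body (78 mm by 193 mm) begins 47 mm behind the grasp point.
Start: joints at [16.507, 20.546, 0.682, 0, -70.136, -16.507], TCP at [0.675, -0, 0.244] pointing down, gripper open.
Joint ranges: [-176.03, 176.03], [-82.01, 121.73], [-58.28, 71.71], [-173.87, 95.51], [-174.79, -0.11], [-173.66, 173.66]. Speed limits (degrees/s): [136.94, 136.94, 172.46, 180, 180, 180].

## Interface

Orientations are given as [roll, pitch, yaw] about the fixed x, y, z axes, in that order (R = Rz(yaw) Ry(pitch) Rx(roll)).
In Python, from plant import ctrl gives the robot as it stands.
- The arm moves only by the tool apply_moves, never from a script. Its argument "commands" is a list of rows, each a list of 3 entries, a list of its own where there are three numbers: the shift along the world's x, y, z in cm, then the turn about the world's z in rad, then the closure, from 0 (fully open) to 1 (shut). In form: [[[x, y, z], turn, jaw], ...]. A call has 1 to 20 rows; each row is the pose to reach, as a shift and turn from the pose commanded when the call began; what a row does not reach only later rows make up. A row lasts 1/12 s, in which the tool goes at most 41.7 mm and 7.16 degrees, less where a joint would pass 70% of its speed; a pose out of reach is approached as far as the arm can. A call with a gripper value outside its range is refused whole. The fingers move at their own pace and stop on an object; the grip force is fixed at half the most. Time passes only in rows, so rows that repeat a pose let the fingers close. It gives the time, the measured TCP pose, the force, the opening and the grip force at its end, in the units of the state.
- ctrl.get_obs(): the state, without advancing time (a new reading comes with each control period).
- ctrl.snapshot(name): name is "scene" or "side" or "wrist"; returns a dict with "img" (480x640x3 uint8, red, green, blue), "fx", "fy", "cx", "cy" (pixels), "T" (4x4, takes a point from camera to world coordinates). Camera axes: x right, y up, looking along -z (the intrinsics and any distortion apply to the point x, -y, -z); pixel columns grow to the right and rows downward; lengths in m; the calibration is good to about 2 mm. A picture is of the moment at which its call begins. There is no depth.
- ctrl.close_job(): hands the job in; it is judged then, once.
Trained networks look in a picture, given as the dict that the camera call returned (one of the last four; its "shot" number tells which), for a name from the list of things; names that differ only in an ending like _2 or _b are one class to them, and where a whole thing is asked for, a point or a joint stands for the part that bears it (a point fixed in the world has none). Each returns a list of dicts, best first, with "score" (0 to 1); they miss things now and then, are a little off and sometimes report something else, mostly with a low value. They report only what shows in the picture. A call takes as long as a camera call. They do not tell look-alikes from the thing itself.
- ctrl.search_frame(picture, target): "at" ([column, row] in pixels, amid what is visible of it).
- ctrl.spot_point(picture, target): "at" ([column, row] in pixels: a listed point, or the origin of a listed thing).
The state is a dict: "clock": time; "joint_pos": joint angles; "qvel": joint speeds; "tau": joint torques, N m; "tool_pos": TCP position; "orientation": TCP orientation; "force": force on the tool from outside, world axes, zero at the start; "moment": the same for the moment, N m; "opening": finger opening in m; "gripper_force": force on a finger pad.
Only numpy, scipy, OpenCV 4.12 (cv2) and the standard library are available. Lean on these libraries where they do the work, as an engineer would, in place of code of your own. Each camera call takes 0.05 s, during which the arm holds its last target. There are 200 camera calls.

## Task

The wooden knife block waits in the bar clamp and its loose side slat, ready for gluing, stands beside it. Press the clamp's release pedal right down so that the jaw springs fully open, stand the slat upright on the rails in the gap between the block and the jaw, in line with the block, and let it go. Then pump the trigger, without pushing the jaw by hand, until the jaw closes the joint, and finish with the trigger still held squeezed so that the jaw's sprung grey pad stays roughly half pressed in: never press the pad in all the way, that crushes the joint, and leave the coffee mug standing where it is.

Things in the scene. Friction and masses are not known exactly. Their poses are not given: they have to be found in the camera images.
- clamp: Bar clamp lying jaws up in a fixed wooden cradle 112x405 mm. Origin: on the counter below the face of the black fixed jaw (46 mm wide, 126 tall); x across the bar, y along it. At y > 0: two wooden rails (tops 52 mm high, 60 mm over both, to y = 178 mm), block, moving jaw. At y < 0: black head (42 mm wide, 74 high), trigger, upright handle, and the pedal at the end
- block: Knife block of glued staves with knife slots in its top, 60 mm across the bar (its x), 66 mm along it (its y), 95 mm tall, 0.35 kg, loose, standing on the rails against the fixed jaw or up to 5 mm off it. Origin: centre of its underside, z up. Its +y side faces the moving jaw: the slat belongs there
- slat: Loose plain slat of the same wood, 60 mm wide (its x), 24 thick (its y), 95 tall, 0.1 kg, same both ways round, standing upright on the counter left of the clamp. Origin: centre of its underside, z up. In place it stands on the rails, wide face against the block's +y side, sides in line with the block's
- jaw: Moving jaw on the toothed bar, 44 mm wide, top 128 mm up. Origin: middle of its front face, 52 mm up; axes as the clamp's. Clamp y of the origin: 134 mm fully open, 85 to 100 at the start (too narrow for the slat), about 104 when the pad meets slat and block closed up. 5 mm teeth hold it against a 5 N opening spring. Its grey pad (34 mm wide, 66 to 118 mm up) stands out 14 mm to the block
- pad (a joint): How far the sprung grey rubber pad is pressed back into the moving jaw, m: 0 = free, 0.012 = all the way (crushing); 3 N per mm, so half in is about 18 N
- handle_back (a point): Middle of the rear face of the fixed upright handle (30 mm wide, 16 thick, top 172 mm above the counter), 145 mm above the counter: 52 mm behind the outer face of the let-out trigger, 34 mm behind that of the squeezed one. Fingers centred 17 mm ahead of this point (towards the trigger) come to bear on handle and squeezed trigger together
- pedal (a joint): Release pedal angle, rad: 0 = up, 0.14 = down on its stop; springs back up. Near its stop it lifts the pawls, and held there the bar springs open within about half a second
- pedal_pad (a point): Middle of the top of the ribbed steel release pedal (36 mm across, 34 mm along the bar) at the rear end of the clamp, 72 mm above the counter, hinged 81 mm nearer the handle, whose back is 62 mm away. Pressing it down 11 mm, with 4 N rising to 9 N, brings it to its stop
- trigger: Flat upright trigger, 24 mm wide, 12 thick, top 163 mm above the counter; origin on its hinge 62 mm up. A full squeeze draws the jaw in by two teeth (10 mm), half a squeeze by one; a spring returns it: let it fully out between squeezes. A squeeze takes 7 to 10 N plus 0.65 times the jaw's push: 20 N presses the pad about half in, 35 N can press it all the way
- trigger_face (a point): Middle of the trigger's outer face (towards the jaws, 42 mm clear of the fixed jaw), 145 mm above the counter. Squeezed fully (0.22 rad) it moves 18 mm to the clamp's -y, up to the handle. Trigger and handle rise straight up: two fingers coming from above can squeeze them together
- mug: White coffee mug, 92 mm across, 127 mm over its handle, 95 mm tall, loose; a bystander beyond the slat. Origin: centre of its underside
Mind the look-alikes: they are no part of the job. Several things look just like the slat: the one meant starts nearest to the robot's base. Leave any red look-alike of the block alone.

How it is judged:
By the outcome, as a careful person would: the job done as asked, in the order asked, and still so for the second after the job is handed in, while the arm keeps its last pose, push and grip.
It also fails if it takes over 61 s, if anything falls off the work surface, if the arm or the gripper's body presses on something with over 40 N, if the wrist force passes 120 N, or if a joint passes its speed limit or range.

## Working session

There is one attempt and no reset: what is moved stays moved. The work goes in short steps, Python scripts to look and compute and a tool call to move; the robot and the scene stay as the last step left them, time stands still between calls to the robot, and variables do not carry over. Pictures are saved under pics/ and viewed, at most 10 in all, crops included, and the job is handed in when it is done.

Besides the shell and the picture viewer there is one more tool, called as name(argument=value, ...), one argument or row to a line, values as JSON. apply_moves: Moves the arm, as the interface text tells. Its arguments: {"type":"object","properties":{"commands":{"type":"array"}},"required":["commands"]}

```bash
mkdir -p pics; ls
cat > h.py <<'E'
import numpy as np, cv2
from plant import ctrl
def ray(p,uv):
    d=np.array([(uv[0]-p['cx'])/p['fx'],-(uv[1]-p['cy'])/p['fy'],-1.]); T=np.array(p['T']); return T[:3,3],T[:3,:3]@d
def atz(p,uv,z):
    o,d=ray(p,uv); return o+d*(z-o[2])/d[2]
def proj(p,X):
    T=np.array(p['T']); c=T[:3,:3].T@(np.array(X)-T[:3,3]); return np.array([p['cx']-p['fx']*c[0]/c[2], p['cy']+p['fy']*c[1]/c[2]])
def tri(l):
    A=np.zeros((3,3));b=np.zeros(3)
    for p,uv in l:
        o,d=ray(p,uv); d=d/np.linalg.norm(d); M=np.eye(3)-np.outer(d,d); A+=M;b+=M@o
    return np.linalg.solve(A,b)
def save(p,n): cv2.imwrite('pics/'+n+'.png',cv2.cvtColor(p['img'],cv2.COLOR_RGB2BGR))
E
python3 - <<'E'
from h import *
S=ctrl.snapshot('scene');D=ctrl.snapshot('side')
save(S,'s0');save(D,'d0')
print({k:v for k,v in S.items() if k!='img'}.keys())
for n in ['clamp','block','slat','jaw','handle_back','pedal_pad','trigger','trigger_face','mug']:
    for nm,p in (('S',S),('D',D)):
        print(n,nm,[(np.round(r['at']).tolist(),round(r['score'],2)) for r in ctrl.spot_point(p,n)[:5]])
print(ctrl.nose_length,ctrl.get_obs())
E
```

```text
pics
dict_keys(['fx', 'fy', 'cx', 'cy', 'T', 'shot'])
clamp S [([285.0, 281.0], 0.94), ([333.0, 260.0], 0.16)]
clamp D [([280.0, 264.0], 0.84)]
block S [([303.0, 260.0], 0.71), ([244.0, 235.0], 0.65)]
block D [([313.0, 248.0], 0.96)]
slat S [([450.0, 254.0], 0.96), ([245.0, 234.0], 0.74), ([487.0, 288.0], 0.63), ([196.0, 267.0], 0.52)]
slat D [([409.0, 302.0], 0.75), ([406.0, 332.0], 0.74)]
jaw S []
jaw D [([306.0, 258.0], 0.83)]
handle_back S [([215.0, 239.0], 0.84)]
handle_back D [([240.0, 204.0], 0.93)]
pedal_pad S [([195.0, 268.0], 0.67)]
pedal_pad D [([241.0, 205.0], 0.63), ([230.0, 222.0], 0.48)]
trigger S [([246.0, 268.0], 0.83)]
trigger D [([254.0, 233.0], 0.64)]
trigger_face S [([245.0, 237.0], 0.81)]
trigger_face D [([259.0, 207.0], 0.62), ([410.0, 300.0], 0.38)]
mug S [([288.0, 282.0], 0.23)]
mug D [([344.0, 319.0], 0.94)]
0.017 {'clock': 1.0, 'joint_pos': array([ 1.65050669e+01,  2.05455492e+01,  6.83201941e-01,  9.09906660e-04,
       -7.01356465e+01, -1.65076009e+01]), 'qvel': array([ 0.02467843,  0.10304176, -0.12418527,  0.08264944, -0.00071364,
       -0.01462705]), 'tau': array([-6.49702979e-04, -5.82393193e+01,  2.93304330e+01,  7.00266212e+00,
        1.23659291e-02, -2.93074493e-05]), 'tool_pos': array([ 6.74992678e-01, -4.15950446e-05,  2.43582729e-01]), 'orientation': array([-1.79997833e+02, -2.50439151e-04, -9.00022248e+01]), 'force': array([-0.26939475,  0.5910638 ,  0.01657651]), 'moment': array([-0.01334373, -0.02385013, -0.02546266]), 'gripper_force': 0.0, 'opening': 0.08789111855679385}
```

View pics/s0.png

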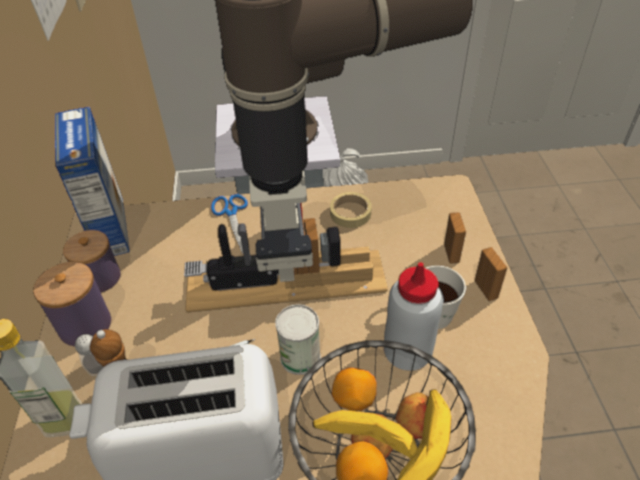

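View pics/d0.png

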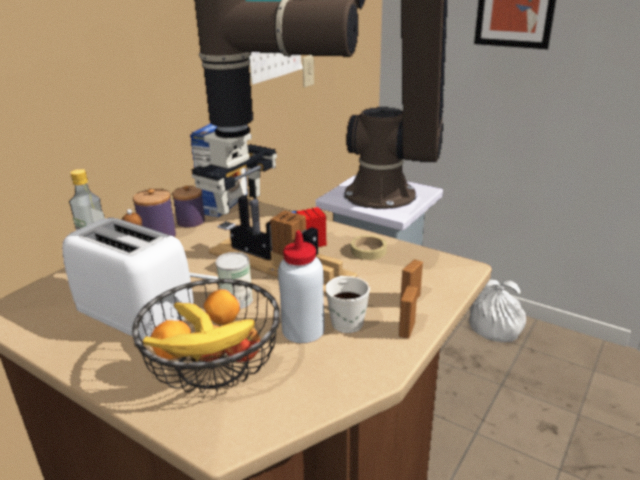

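Run:
```python
from h import *
S=ctrl.snapshot('scene');D=ctrl.snapshot('side')
print(S['T'],D['T'],S['fx'])
print('clamp',tri([(S,(285,281)),(D,(280,264))]))
print('block',tri([(S,(303,260)),(D,(313,248))]))
print('hb',tri([(S,(215,239)),(D,(240,204))]))
print('tf',tri([(S,(245,237)),(D,(259,207))]))
print('pp',tri([(S,(195,268)),(D,(230,222))]), atz(S,(195,268),.072),atz(D,(230,222),.072))
print('clamp0',atz(S,(285,281),0),atz(D,(280,264),0))
for s in [(450,254),(487,288)]: print('slatS',atz(S,s,0))
for s in [(409,302),(406,332)]: print('slatD',atz(D,s,0))
print('mug',atz(D,(344,319),0))
```

```text
[[ 0.11601366 -0.70222858  0.70243565  1.32503057]
 [ 0.99310778  0.09387709 -0.0701714   0.00748099]
 [-0.01666626  0.70573515  0.7082797   0.92469037]
 [ 0.          0.          0.          1.        ]] [[-0.5590585  -0.39095172  0.73117053  1.51236622]
 [ 0.82876889 -0.23753429  0.50667504  0.78830584]
 [-0.02440741  0.88923237  0.45680419  0.74149446]
 [ 0.          0.          0.          1.        ]] 582.8565632691068
clamp [ 0.5372571  -0.00646409 -0.00059125]
block [0.4764133  0.04213743 0.0168459 ]
hb [ 0.53744939 -0.12835655  0.14234295]
tf [ 0.53406409 -0.07089005  0.14247519]
pp [ 0.53711029 -0.17659943  0.07356308] [ 0.54474783 -0.17838575  0.072     ] [ 0.52335248 -0.1826396   0.072     ]
clamp0 [ 5.39550103e-01 -6.90327135e-03  1.11022302e-16] [ 0.53583384 -0.00631085  0.        ]
slatS [0.51020623 0.34978705 0.        ]
slatS [ 6.11454819e-01  3.99425284e-01 -1.11022302e-16]
slatD [0.51590257 0.3535425  0.        ]
slatD [0.62092545 0.39678106 0.        ]
mug [0.65170091 0.26052413 0.        ]
```

Scene/side: the clamp runs along world y with its jaws towards +y. Slat candidates are in scene (455,238) and (491,273); side shows (412,285) and (408,310). The first, about (0.513, 0.352), is nearest the base, so it is the one meant. The trigger was falsely reported as a slat, and a red look-alike block stands behind the clamp. Next I'll look from above the clamp.

apply_moves(
  commands=[
    [[-3.5,-1.5,3.5],0,0],
    [[-7,-3,7],0,0],
    [[-10.5,-4.5,10.5],0,0],
    [[-14,-6,14],0,0],
    [[-14,-6,14],0,0],
    [[-14,-6,14],0,0],
    [[-14,-6,14],0,0],
    [[-14,-6,14],0,0],
  ],
)

```text
clock: 1.77
tool_pos: [0.5348, -0.0599, 0.3837]
orientation: [-180.0, 0.0, -90.0]
force: [0.1, 0.4, -0.2]
opening: 0.0876
gripper_force: 0.0
```

```bash
cat >> h.py <<'E'
NAMES=['clamp','block','slat','jaw','handle_back','pedal_pad','trigger_face','mug']
def look(cams,names=NAMES,tag=None):
    P={c:ctrl.snapshot(c) for c in cams}
    for c,p in P.items():
        if tag: save(p,tag+'_'+c)
    for n in names:
        for c,p in P.items():
            print(n,c,[(np.round(r['at'],1).tolist(),round(r['score'],2)) for r in ctrl.spot_point(p,n)[:4]])
    return P
E
python3 - <<'E'
from h import *
P=look(['wrist','scene','side'],tag='a')
print(P['wrist']['T'],P['wrist']['fx'])
import pickle;pickle.dump(P,open('a.pkl','wb'))
E
```

```text
clamp wrist [([315.0, 226.9], 0.76)]
clamp scene [([282.4, 281.6], 0.92)]
clamp side [([276.2, 264.2], 0.56)]
block wrist [([318.8, 262.2], 0.87), ([407.2, 231.7], 0.65)]
block scene [([302.0, 263.5], 0.92), ([285.0, 233.5], 0.56)]
block side [([289.9, 252.7], 0.64), ([314.5, 242.8], 0.55)]
slat wrist []
slat scene [([450.8, 254.8], 0.76), ([487.3, 287.8], 0.66), ([247.3, 268.4], 0.24)]
slat side [([405.9, 329.9], 0.86), ([409.6, 301.7], 0.82)]
jaw wrist [([318.1, 98.5], 0.7)]
jaw scene [([330.4, 260.5], 0.61)]
jaw side [([307.1, 255.0], 0.83)]
handle_back wrist [([316.6, 153.3], 0.92), ([319.3, 261.5], 0.71), ([319.5, 226.3], 0.34)]
handle_back scene [([216.6, 235.9], 0.74), ([332.3, 258.7], 0.56)]
handle_back side [([239.0, 205.7], 0.96), ([276.4, 263.3], 0.62)]
pedal_pad wrist [([315.0, 101.2], 0.58)]
pedal_pad scene [([191.7, 267.5], 0.66)]
pedal_pad side [([227.2, 224.4], 0.43)]
trigger_face wrist [([313.4, 204.9], 0.78)]
trigger_face scene [([246.0, 234.9], 0.76), ([195.2, 267.2], 0.37)]
trigger_face side [([258.9, 209.9], 0.84)]
mug wrist [([257.4, 375.1], 0.9)]
mug scene []
mug side [([344.7, 318.7], 0.96)]
[[-9.99999434e-01 -2.47850854e-04 -1.03514221e-03  5.35200784e-01]
 [ 5.43164316e-04 -9.55182027e-01 -2.96018580e-01 -1.39768098e-01]
 [-9.15380777e-04 -2.96018975e-01  9.55181621e-01  5.25618526e-01]
 [ 0.00000000e+00  0.00000000e+00  0.00000000e+00  1.00000000e+00]] 350.7418809059334
```

View pics/a_wrist.png

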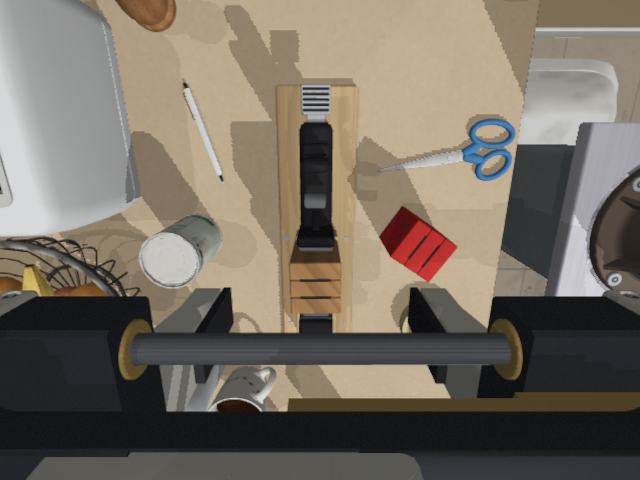

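The wrist view has the clamp aligned with world y: pedal (315,100), handle (315,195), block (316,280), red look-alike (418,243). Now the positions.

Run:
```python
from h import *
import pickle;P=pickle.load(open('a.pkl','rb'));W,S,D=P['wrist'],P['scene'],P['side']
f=lambda n,z,w,s,d:print(n,np.round(tri([(p,q) for p,q in((W,w),(S,s),(D,d)) if q]),4),[np.round(atz(p,q,z)[:2],4) for p,q in((W,w),(S,s),(D,d)) if q])
f('clamp',0,(315,226.9),(282.4,281.6),(276.2,264.2))
f('block',.052,(318.8,262.2),(302,263.5),(289.9,252.7))
f('hb',.145,(316.6,153.3),(216.6,235.9),(239,205.7))
f('tf',.145,(313.4,204.9),(246,234.9),(258.9,209.9))
f('pp',.072,(315,101.2),(191.7,267.5),(227.2,224.4))
f('jaw',.052,None,(330.4,260.5),(307.1,255))
# cradle edges from image
g=cv2.cvtColor(W['img'],cv2.COLOR_RGB2GRAY).astype(float)
print(atz(W,(277,86),.03),atz(W,(357,86),.03))
# block top edges
print('blocktop',[np.round(atz(W,q,.147)[:2],4) for q in((290,249),(341,249),(290,311),(341,311))])
cv2.imwrite('pics/c1.png',cv2.resize(cv2.cvtColor(W['img'][70:330,250:480],cv2.COLOR_RGB2BGR),None,fx=2.3,fy=2.3,interpolation=cv2.INTER_CUBIC))
```

```text
clamp [ 0.5446 -0.01    0.0042] [array([ 0.5436, -0.0057]), array([ 0.5405, -0.0123]), array([ 0.5419, -0.0142])]
block [0.5387 0.0323 0.0479] [array([0.5376, 0.0333]), array([0.5425, 0.0307]), array([0.5467, 0.0368])]
hb [ 0.5396 -0.1244  0.1445] [array([ 0.5392, -0.1224]), array([ 0.5354, -0.1256]), array([ 0.5472, -0.121 ])]
tf [ 0.5398 -0.067   0.1436] [array([ 0.5429, -0.0676]), array([ 0.5401, -0.0704]), array([ 0.5404, -0.0603])]
pp [ 0.5406 -0.1814  0.0715] [array([ 0.5417, -0.1798]), array([ 0.5426, -0.1849]), array([ 0.5384, -0.1793])]
jaw [0.546  0.0881 0.0589] [array([0.5419, 0.0882]), array([0.5336, 0.0805])]
[ 0.59152191 -0.20181039  0.03      ] [ 0.48772862 -0.20174213  0.03      ]
blocktop [array([ 0.5697, -0.0174]), array([ 0.5119, -0.0174]), array([0.5718, 0.0608]), array([0.5105, 0.0609])]
```

View pics/c1.png

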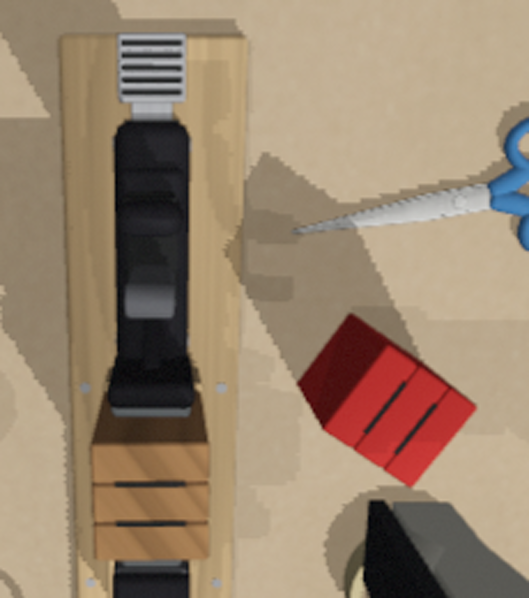

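apply_moves(
  commands=[
    [[0.2,-4,0],0,1],
    [[0.4,-8,0],0,1],
    [[0.5,-12.4,0],0,1],
    [[0.5,-12.4,-4],0,1],
    [[0.5,-12.4,-8],0,1],
    [[0.5,-12.4,-12],0,1],
    [[0.5,-12.4,-16],0,1],
    [[0.5,-12.4,-20],0,1],
    [[0.5,-12.4,-24],0,1],
    [[0.5,-12.4,-27],0,1],
    [[0.5,-12.4,-28],0,1],
    [[0.5,-12.4,-28],0,1],
  ],
)

```text
clock: 4.12
tool_pos: [0.5384, -0.184, 0.1011]
orientation: [179.7, 0.0, -90.0]
force: [-0.8, -0.5, 0.7]
opening: 0.0133
gripper_force: 0.0
```

Run:
```python
from h import *
P=look(['wrist','side'],['pedal_pad','handle_back'],tag='b')
o=ctrl.get_obs();tip=o['tool_pos']+[0,0,-.017]
print([proj(P[c],tip) for c in P],[proj(P[c],(.54,-.183,.072)) for c in P])
a=P['side']['img'][150:290,160:340];b=P['wrist']['img'][100:400,180:460]
r=lambda i:cv2.resize(i,(520,420),interpolation=cv2.INTER_CUBIC)
cv2.imwrite('pics/b.png',cv2.cvtColor(cv2.resize(np.hstack([r(a),r(b)]),(800,323)),cv2.COLOR_RGB2BGR))
```

```text
pedal_pad wrist [([315.1, 298.1], 0.59)]
pedal_pad side [([225.7, 224.2], 0.51)]
handle_back wrist []
handle_back side [([242.0, 204.3], 0.83), ([277.0, 265.9], 0.66)]
[array([315.28603576, 307.26466162]), array([224.53558191, 218.86398591])] [array([317.96041179, 294.54889969]), array([225.77310896, 224.30482095])]
```

View pics/b.png

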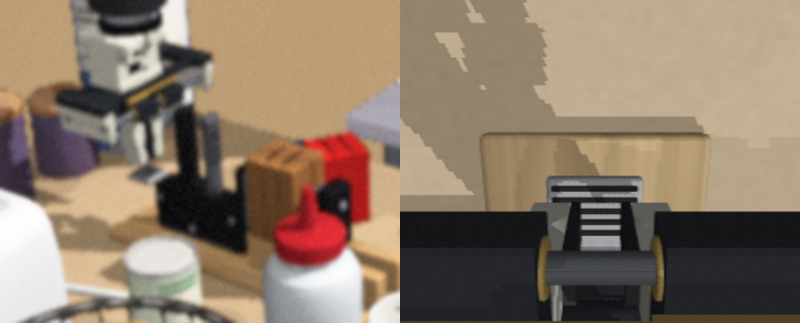

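The closed fingers sit over the ribbed pedal. I'll press it to the stop and hold.

apply_moves(
  commands=[
    [[0.1,0.1,-0.5],0,1],
    [[0.1,0.1,-1.0],0,1],
    [[0.1,0.1,-1.5],0,1],
    [[0.1,0.1,-2.0],0,1],
    [[0.1,0.1,-2.3],0,1],
    [[0.1,0.1,-2.3],0,1],
  ],
)

```text
clock: 4.92
tool_pos: [0.5413, -0.1833, 0.0805]
orientation: [-180.0, -0.0, -90.0]
force: [-1.6, -0.5, 8.4]
opening: 0.0004
gripper_force: 4.1
```

apply_moves(
  commands=[
    [[0,0,-0.3],0,1],
    [[0,0,-0.6],0,1],
    [[0,0,-0.6],0,1],
    [[0,0,-0.6],0,1],
    [[0,0,-0.6],0,1],
    [[0,0,-0.6],0,1],
    [[0,0,-0.6],0,1],
    [[0,0,-0.6],0,1],
    [[0,0,-0.6],0,1],
  ],
)

```text
clock: 5.67
tool_pos: [0.5417, -0.1833, 0.0775]
orientation: [-179.9, -0.1, -89.9]
force: [-9.1, 4.7, 29.4]
opening: 0.0008
gripper_force: 14.6
```

Run:
```python
from h import *
P=look(['scene','side'],['jaw','block','slat'],tag='c')
a=P['scene']['img'][190:330,170:420]
cv2.imwrite('pics/c_s.png',cv2.cvtColor(cv2.resize(a,None,fx=3,fy=3,interpolation=cv2.INTER_CUBIC),cv2.COLOR_RGB2BGR))
```

```text
jaw scene [([351.9, 259.7], 0.8), ([284.7, 280.5], 0.47)]
jaw side [([322.2, 259.5], 0.56)]
block scene [([285.2, 234.5], 0.75)]
block side [([290.2, 250.8], 0.74), ([312.9, 241.1], 0.63)]
slat scene [([448.4, 253.7], 0.72), ([489.8, 287.9], 0.55)]
slat side [([409.5, 300.5], 0.87), ([405.2, 329.7], 0.64)]
```

View pics/c_s.png

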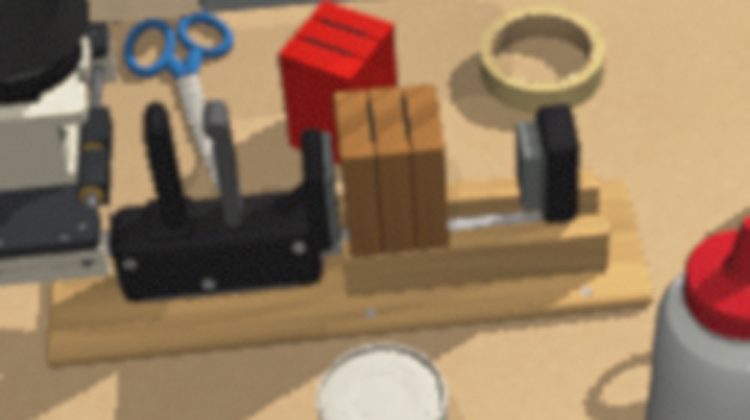

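Held on its stop, the pedal has let the jaw spring open: crop shows pad at (528,165) and a wide gap to the block. Now up, and over towards the slat.

apply_moves(
  commands=[
    [[0,0,4],0,1],
    [[0,0,8],0,1],
    [[0,0,12],0,1],
    [[0,2,16],0,1],
    [[0,5,19],0,1],
    [[0,8.5,21],0,0],
    [[0,12.5,22],0,0],
    [[0,16.5,23],0,0],
    [[-0.5,20.5,23],0,0],
    [[-1,24.5,23],0,0],
    [[-1.5,28.5,23],0,0],
    [[-2,32.5,23],0,0],
    [[-2.5,36.5,23],0,0],
    [[-2.8,40.5,23],0,0],
    [[-2.8,43,23],0,0],
    [[-2.8,43,23],0,0],
    [[-2.8,43,23],0,0],
    [[-2.8,43,23],0,0],
  ],
)

```text
clock: 7.57
tool_pos: [0.5127, 0.2469, 0.3038]
orientation: [179.9, -0.1, -90.0]
force: [-0.3, 0.4, 1.0]
opening: 0.0815
gripper_force: 0.0
```

Run:
```python
from h import *
P=look(['wrist','scene'],['slat','jaw','block','mug'],tag='d')
import pickle;pickle.dump(P,open('d.pkl','wb'))
W=P['wrist']
for r in ctrl.spot_point(W,'slat'): print(atz(W,r['at'],0),r['score'])
for r in ctrl.search_frame(W,'slat'): print(r)
cv2.imwrite('pics/d.png',cv2.cvtColor(W['img'],cv2.COLOR_RGB2BGR))
```

```text
slat wrist [([247.1, 308.1], 0.75), ([320.0, 278.1], 0.58)]
slat scene [([452.6, 255.8], 0.82), ([486.4, 288.5], 0.81)]
jaw wrist [([293.7, 97.7], 0.82)]
jaw scene [([354.9, 260.1], 0.81), ([246.4, 267.1], 0.57)]
block wrist []
block scene [([288.6, 232.8], 0.82), ([301.8, 262.8], 0.61)]
mug wrist []
mug scene []
[0.61589134 0.39807526 0.        ] 0.75
[0.51322148 0.35254168 0.        ] 0.58
{'at': [321.5, 296.2], 'score': 0.84}
{'at': [252.9, 316.6], 'score': 0.56}
```

View pics/d.png

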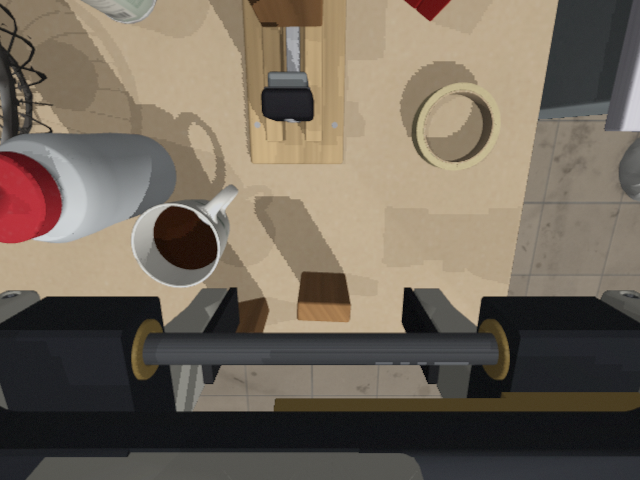

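Run:
```python
from h import *
import pickle;P=pickle.load(open('d.pkl','rb'));W=P['wrist']
im=W['img'][262:332,285:365].astype(int)
m=((im[...,0]-im[...,2]>35)&(im.sum(2)<400)).astype(np.uint8)
n,l,st,c=cv2.connectedComponentsWithStats(m);k=1+np.argmax(st[1:,4]);m=l==k;print(st[k])
cols=range(305-285,345-285)
bot=np.array([np.where(m[:,c])[0].max()+.5 for c in cols]);top=np.array([np.where(m[:,c])[0].min()-.5 for c in cols])
u=np.array(list(cols))+285
pb=np.polyfit(u,bot+262,1);pt=np.polyfit(u,top+262,1);print(pb,pt,np.std(bot-np.polyval(pb,u)+262))
for nm,p,z in(('topfar',pb,.095),('basenear',pt,0.)):
    A,B=[atz(W,(q,np.polyval(p,q)),z) for q in(298,350)];d=B-A;print(nm,A,B,np.degrees(np.arctan2(d[1],d[0]))%180)
for r in range(40,58,3): c=np.where(m[r])[0]; A,B=atz(W,(c.min()+284.5,r+262),.095),atz(W,(c.max()+285.5,r+262),.095);print(r+262,A[:2],B[:2])
for r in(12,14): c=np.where(m[r])[0];A,B=atz(W,(c.min()+284.5,r+262),.0),atz(W,(c.max()+285.5,r+262),.0);print(r+262,A[:2],B[:2])
# jaw & block
for n in['jaw']:
  print(atz(W,(293.7,97.7),.052))
g=W['img'][:160,288].astype(int);print([(i,g[i].tolist()) for i in list(range(14,36,2))+list(range(64,100,2))])
```

```text
[   2    0   64   60 1917]
[4.78424015e-02 3.05175141e+02] [1.48123827e-01 2.14558818e+02] 0.32404427233253613
topfar [0.53792364 0.3629822  0.095     ] [0.47958354 0.36612729 0.095     ] 176.91419191933423
basenear [0.54285255 0.32437181 0.        ] [0.47253778 0.33544585 0.        ] 171.04986475981102
302 [0.53918184 0.34146313] [0.47965614 0.34147645]
305 [0.53925352 0.3451168 ] [0.47956213 0.34513067]
308 [0.5393256  0.34879087] [0.47946759 0.34880528]
311 [0.53939808 0.3524855 ] [0.48048427 0.3525002 ]
314 [0.53947098 0.35620087] [0.48039179 0.35621613]
317 [0.53954428 0.35993716] [0.48029879 0.35995297]
274 [0.54803711 0.34650177] [0.47976833 0.34651176]
276 [0.546732   0.34944001] [0.47833952 0.34945038]
[0.54064604 0.12855686 0.052     ]
[(14, [101, 74, 48]), (16, [102, 74, 48]), (18, [103, 75, 49]), (20, [102, 74, 47]), (22, [103, 75, 48]), (24, [103, 75, 49]), (26, [114, 93, 73]), (28, [154, 156, 159]), (30, [155, 156, 159]), (32, [155, 156, 158]), (34, [155, 156, 159]), (64, [128, 129, 132]), (66, [129, 130, 134]), (68, [129, 129, 132]), (70, [123, 124, 127]), (72, [89, 91, 93]), (74, [120, 125, 127]), (76, [128, 133, 135]), (78, [127, 132, 134]), (80, [94, 99, 100]), (82, [95, 99, 101]), (84, [94, 98, 99]), (86, [73, 76, 77]), (88, [35, 37, 39]), (90, [23, 22, 25]), (92, [33, 33, 35]), (94, [37, 37, 41]), (96, [38, 38, 42]), (98, [39, 39, 42])]
```

Slat: centre about (0.510, 0.3525), yaw about -3°; the jaw is at y≈0.1285, open. Grasping the slat by its sides.

apply_moves(
  commands=[
    [[-0.1,4,0],-0.05,0],
    [[-0.2,8,0],-0.05,0],
    [[-0.25,10.5,-3],-0.05,0],
    [[-0.25,10.55,-7],-0.05,0],
    [[-0.25,10.55,-11],-0.05,0],
    [[-0.25,10.55,-15],-0.05,0],
    [[-0.25,10.55,-19],-0.05,0],
    [[-0.25,10.55,-22],-0.05,0],
    [[-0.25,10.55,-23.2],-0.05,0],
    [[-0.25,10.55,-23.2],-0.05,0],
    [[-0.25,10.55,-23.2],-0.05,0.5],
    [[-0.25,10.55,-23.2],-0.05,0.5],
    [[-0.25,10.55,-23.2],-0.05,0.5],
    [[-0.25,10.55,-23.2],-0.05,0.5],
    [[-0.25,10.55,-23.2],-0.05,0.5],
    [[-0.25,10.55,-23.2],-0.05,0.5],
    [[-0.25,10.55,-23.2],-0.05,0.5],
    [[-0.25,10.55,-23.2],-0.05,0.5],
  ],
)

```text
clock: 9.67
tool_pos: [0.5109, 0.3531, 0.0741]
orientation: [-179.9, 0.1, -92.8]
force: [-3.1, -0.0, 7.4]
opening: 0.0598
gripper_force: 30.0
```

apply_moves(
  commands=[
    [[0,0,2],0,0.5],
    [[0,0,6],0,0.5],
    [[0,0,10],0,0.5],
    [[0,0,14],0.02,0.5],
    [[0,0,17.5],0.05,0.5],
    [[0.4,-3.5,20],0.05,0.5],
    [[0.8,-7.5,20],0.05,0.5],
    [[1.2,-11.5,20],0.05,0.5],
    [[1.7,-15.5,20],0.05,0.5],
    [[2.2,-19.5,20],0.05,0.5],
    [[2.7,-23,20],0.05,0.5],
    [[2.95,-25.5,20],0.05,0.5],
    [[2.95,-26.7,20],0.05,0.5],
    [[2.95,-26.7,20],0.05,0.5],
    [[2.95,-26.7,20],0.05,0.5],
  ],
)

```text
clock: 10.92
tool_pos: [0.5399, 0.0852, 0.2728]
orientation: [-180.0, 0.0, -90.1]
force: [1.5, -0.1, -0.8]
opening: 0.06
gripper_force: 30.0
```

Run:
```python
from h import *
P=look(['wrist','scene','side'],['slat','jaw','block','mug'],tag='e')
import pickle;pickle.dump(P,open('e.pkl','wb'))
W=P['wrist']
for u in(260,380): print(atz(W,(u,220),.147))
cv2.imwrite('pics/e.png',cv2.cvtColor(cv2.resize(W['img'][120:360,180:480],None,fx=2.5,fy=2.5,interpolation=cv2.INTER_CUBIC),cv2.COLOR_RGB2BGR))
```

```text
slat wrist []
slat scene [([486.0, 286.8], 0.77), ([351.6, 256.5], 0.68), ([327.6, 205.6], 0.52)]
slat side [([406.6, 330.1], 0.69), ([277.5, 265.5], 0.53)]
jaw wrist [([321.1, 253.2], 0.94)]
jaw scene [([350.2, 260.3], 0.73)]
jaw side [([322.2, 259.4], 0.96), ([290.1, 251.5], 0.54)]
block wrist [([321.0, 166.3], 0.85), ([443.4, 130.1], 0.74), ([315.9, 262.4], 0.22)]
block scene [([284.2, 234.2], 0.78), ([302.7, 261.0], 0.65)]
block side [([314.1, 243.6], 0.69)]
mug wrist []
mug scene []
mug side [([344.6, 318.1], 0.86), ([290.0, 247.4], 0.24), ([253.0, 238.0], 0.22)]
[0.58756334 0.06796369 0.147     ]
[0.49373771 0.06812314 0.147     ]
```

View pics/e.png

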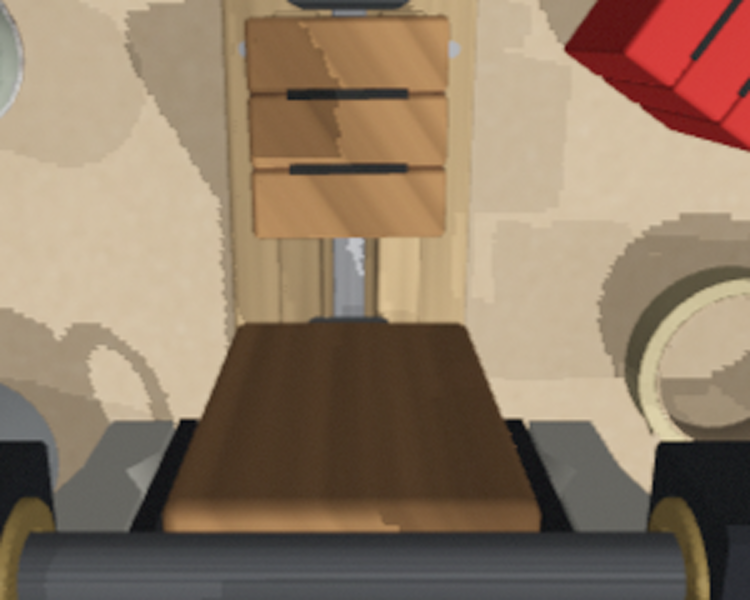

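Block top spans crop (247..449, 17..238), its centre within 1 mm of the slat's centre line. I'll lower the slat with a 1 mm x correction.

apply_moves(
  commands=[
    [[0.1,-0.4,-3],0,0.5],
    [[0.1,-0.4,-6],0,0.5],
    [[0.1,-0.4,-9],0,0.5],
    [[0.1,-0.4,-12],0,0.5],
    [[0.1,-0.4,-13.5],0,0.5],
    [[0.1,-0.4,-14.2],0,0.5],
    [[0.1,-0.4,-14.4],0,0.5],
    [[0.1,-0.4,-14.4],0,0.5],
    [[0.1,-0.4,-14.4],0,0.5],
  ],
)

```text
clock: 12.42
tool_pos: [0.5419, 0.0818, 0.1298]
orientation: [-179.9, 0.0, -90.0]
force: [0.1, 0.1, -0.9]
opening: 0.0599
gripper_force: 30.0
```

apply_moves(
  commands=[
    [[-0.05,0,-0.15],0,0.5],
    [[-0.05,0,-0.3],0,0.5],
    [[-0.05,0,-0.3],0,0.5],
    [[-0.05,0,-0.3],0,0.5],
  ],
)

```text
clock: 12.75
tool_pos: [0.5407, 0.0816, 0.1261]
orientation: [-179.9, 0.0, -90.0]
force: [-0.3, 1.6, 1.1]
opening: 0.0598
gripper_force: 30.0
```

apply_moves(
  commands=[
    [[0,0,-0.1],0,0.5],
    [[0,0,-0.2],0,0.5],
    [[0,0,-0.2],0,0.5],
    [[0,0,-0.2],0,0.5],
  ],
)

```text
clock: 13.08
tool_pos: [0.5407, 0.0816, 0.126]
orientation: [-179.9, 0.0, -90.0]
force: [-8.6, 0.9, 19.8]
opening: 0.0599
gripper_force: 30.0
```

apply_moves(
  commands=[
    [[0,0,0.15],0,0.5],
    [[0,0,0.15],0,0.2],
    [[0,0,0.15],0,0.1],
    [[0,0,0.15],0,0.1],
    [[0,0,0.15],0,0.1],
    [[0,0,0.15],0,0.1],
    [[0,0,1],0,0.1],
    [[0,0,3],0,0.1],
    [[0,0,6],0,0.1],
    [[0,0,10],0,0],
    [[0,0,14],0,0],
    [[0,0,14.5],0,0],
    [[0,0,14.5],0,0],
  ],
)

```text
clock: 14.17
tool_pos: [0.542, 0.082, 0.2728]
orientation: [-179.6, 0.2, -90.0]
force: [-1.2, -0.6, -0.9]
opening: 0.0876
gripper_force: 0.0
```

Run:
```python
from h import *
P=look(['wrist','scene','side'],['slat','jaw','block','handle_back','trigger_face'],tag='f')
import pickle;pickle.dump(P,open('f.pkl','wb'))
W=P['wrist'];S=P['scene']
a=cv2.resize(W['img'][100:340,200:440],(400,400));b=cv2.resize(S['img'][180:330,240:390],(400,400),interpolation=cv2.INTER_CUBIC)
cv2.imwrite('pics/f.png',cv2.cvtColor(np.hstack([a,b]),cv2.COLOR_RGB2BGR))
```

```text
slat wrist [([318.6, 212.9], 0.66)]
slat scene [([325.4, 261.6], 0.93), ([486.3, 289.5], 0.72)]
slat side [([405.6, 329.7], 0.93), ([239.7, 206.0], 0.26), ([321.1, 260.3], 0.17)]
jaw wrist [([324.6, 256.6], 0.76), ([318.8, 214.9], 0.68)]
jaw scene [([349.6, 259.1], 0.86)]
jaw side [([321.3, 261.4], 0.81)]
block wrist [([325.1, 169.0], 0.55)]
block scene [([287.0, 235.3], 0.85), ([301.6, 260.6], 0.79), ([216.6, 240.0], 0.64)]
block side [([315.5, 242.6], 0.72), ([290.7, 253.2], 0.58)]
handle_back wrist []
handle_back scene [([215.0, 239.5], 0.76)]
handle_back side [([240.8, 202.5], 0.77)]
trigger_face wrist [([323.4, 24.3], 0.87)]
trigger_face scene [([243.2, 236.0], 0.53)]
trigger_face side [([257.1, 208.4], 0.69)]
```

View pics/f.png

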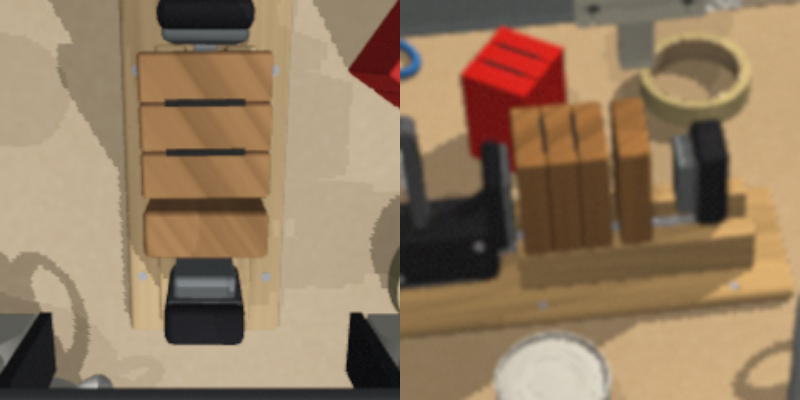

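The slat stands upright on the rails between block and pad, in line (left panel: slat 146..268, block 143..270). Next, the trigger.

Run:
```python
from h import *
import pickle;P=pickle.load(open('f.pkl','rb'));W,S,D=P['wrist'],P['scene'],P['side']
print(ctrl.get_obs()['joint_pos'].round(1))
print(atz(W,(323.4,24.3),.145),tri([(W,(323.4,24.3)),(S,(243.2,236)),(D,(257.1,208.4))]),tri([(S,(215,239.5)),(D,(240.8,202.5))]))
# slat/pad/jaw in wrist: f panel rows->px
for n,q,z in(('slatfront',(324,100+257*.6),.147),('slatback',(324,100+208*.6),.147),('blockfront',(324,100+198*.6),.147),('blockrear',(324,100+52*.6),.147),('fixedjawface',(324,100+38*.6),.126),('jawtopback',(324,100+305*.6),.128)):print(n,atz(W,q,z)[:2])
```

```text
[ 29.1   7.5 -13.4   0.  -69.1 -29.1]
[ 0.54130211 -0.06939875  0.145     ] [ 0.53962374 -0.07158804  0.14430858] [ 0.53777867 -0.12730882  0.14483334]
slatfront [0.54037517 0.09339685]
slatback [0.54045473 0.06900837]
blockfront [0.54047046 0.06418437]
blockrear [ 0.54068282 -0.00091821]
fixedjawface [ 0.54062063 -0.00735267]
jawtopback [0.54019078 0.12685349]
```

apply_moves(
  commands=[
    [[0,-1.5,0],0.12,0.1],
    [[0,-3,0],0.24,0.1],
    [[0,-4.5,0],0.36,0.1],
    [[0,-6,0],0.48,0.1],
    [[0,-7.5,0],0.6,0.1],
    [[0,-9,0],0.72,0.1],
    [[0,-10.5,0],0.84,0.1],
    [[0,-12,0],0.96,0.1],
    [[0,-13.5,0],1.08,0.1],
    [[0,-15,0],1.2,0.1],
    [[0,-16.5,0],1.32,0.1],
    [[0,-18,0],1.44,0.1],
    [[0,-18.35,0],1.571,0.1],
    [[0,-18.35,-2],1.571,0.1],
    [[0,-18.35,-2],1.571,0.1],
    [[0,-18.35,-2],1.571,0.1],
    [[0,-18.35,-2],1.571,0.1],
  ],
)

```text
clock: 16.48
tool_pos: [0.5407, -0.102, 0.2491]
orientation: [180.0, -0.0, -0.0]
force: [-0.6, -0.4, -0.1]
opening: 0.0787
gripper_force: 0.0
```

Run:
```python
from h import *
P=look(['wrist','side','scene'],['handle_back','trigger_face','mug'],tag='g')
W,D,S=P['wrist'],P['side'],P['scene']
for n in('handle_back','trigger_face'):
  for c in P:
    for r in ctrl.spot_point(P[c],n)[:2]: print(n,c,atz(P[c],r['at'],.145)[:2],r['score'])
im=W['img'][100:400,120:520]
cv2.imwrite('pics/g.png',cv2.cvtColor(cv2.resize(im,None,fx=2,fy=2,interpolation=cv2.INTER_CUBIC),cv2.COLOR_RGB2BGR))
```

```text
handle_back wrist [([346.9, 247.1], 0.81)]
handle_back side [([240.7, 205.3], 0.85)]
handle_back scene [([215.4, 236.7], 0.72)]
trigger_face wrist [([276.3, 247.5], 0.62)]
trigger_face side [([257.8, 207.3], 0.78)]
trigger_face scene [([245.0, 235.9], 0.78)]
mug wrist []
mug side [([343.4, 320.2], 0.81)]
mug scene []
handle_back wrist [ 0.5435675  -0.12127832] 0.81
handle_back side [ 0.54299298 -0.11886478] 0.85
handle_back scene [ 0.53723542 -0.12776335] 0.72
trigger_face wrist [ 0.54330343 -0.06931414] 0.62
trigger_face side [ 0.5296312 -0.0727315] 0.78
trigger_face scene [ 0.54250243 -0.07235354] 0.78
```

View pics/g.png

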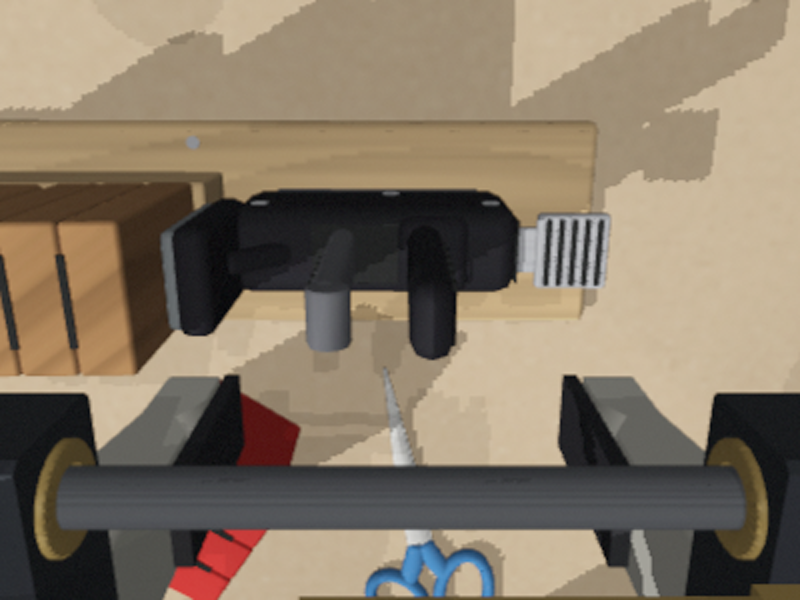

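Trigger (crop 328,320) and handle (433,320) lie between the open fingers. The wrist view gives hb y=-0.1213 and trigger face y=-0.0693, 52 mm apart as specified. Going down.

apply_moves(
  commands=[
    [[0,0.1,-2.5],0,0.1],
    [[0,0.1,-5],0,0.1],
    [[0,0.1,-7.5],0,0.1],
    [[0,0.1,-9.5],0,0.1],
    [[0,0.1,-10.6],0,0.1],
    [[0,0.1,-10.6],0,0.1],
    [[0,0.1,-10.6],0,0.1],
    [[0,0.1,-10.6],0,0.1],
  ],
)

```text
clock: 18.05
tool_pos: [0.5414, -0.101, 0.1439]
orientation: [180.0, -0.1, 0.0]
force: [-0.2, -0.6, -0.4]
opening: 0.079
gripper_force: 0.0
```

apply_moves(
  commands=[
    [[0,-0.15,0],0,0.3],
    [[0,-0.35,0],0,0.45],
    [[0,-0.35,0],0,0.62],
    [[0,-0.35,0],0,0.62],
    [[0,-0.35,0],0,0.62],
    [[0,-0.35,0],0,0.62],
    [[0,-0.35,0],0,0.62],
    [[0,-0.35,0],0,0.62],
    [[0,-0.35,0],0,0.62],
    [[0,-0.35,0],0,0.62],
  ],
)

```text
clock: 18.88
tool_pos: [0.5412, -0.1025, 0.1433]
orientation: [-179.8, -0.1, 0.0]
force: [-0.9, 13.0, 2.9]
opening: 0.0366
gripper_force: 29.5
```

```bash
cat > j.py <<'E'
from h import *
S=ctrl.snapshot('scene');D=ctrl.snapshot('side');save(S,'j');save(D,'jd')
J=[ [r for r in ctrl.spot_point(p,'jaw') if r['score']>.3][:2] for p in(S,D)]
for p,l in((S,J[0]),(D,J[1])): print([(np.round(r['at'],1).tolist(),round(r['score'],2),np.round(atz(p,r['at'],.052)[:2],4)) for r in l])
o=ctrl.get_obs();print(o['opening'],o['gripper_force'],o['force'],o['tool_pos'])
E
python3 j.py
```

```text
[([349.3, 260.1], 0.71, array([0.5458, 0.126 ])), ([195.3, 270.6], 0.34, array([ 0.5335, -0.1818]))]
[([320.0, 258.8], 0.67, array([0.5324, 0.1184]))]
0.036667052603331994 29.52620979398489 [-1.62818902 11.75660007  2.73659234] [ 0.54125971 -0.10249986  0.14333096]
```

Full squeeze, with both fingers bearing. I'll track the jaw numerically by template matching against the earlier scene picture.

```bash
cat > k.py <<'E'
from h import *
# jaw head at scene crop f: x 690-728,y120-222 (scale 400/150, off 240,180)
ref=cv2.imread('pics/f_scene.png')
def track(name='n',x0=499//1,cam='scene'):
    S=ctrl.snapshot(cam);save(S,name);cur=cv2.cvtColor(S['img'],cv2.COLOR_RGB2BGR)
    def m(a,b,c,d,mx=40):
        t=ref[c:d,a:b];r=cv2.matchTemplate(cur[c-6:d+6,a-mx:b+12],t,cv2.TM_CCOEFF_NORMED);_,v,_,l=cv2.minMaxLoc(r)
        x,y=l; sub=0
        if 0<x<r.shape[1]-1:
            p,q,s=r[y,x-1],r[y,x],r[y,x+1];sub=.5*(p-s)/(p-2*q+s)
        return round(x+sub-mx,2),y-6,round(v,3)
    print('jaw px',m(502,514,226,262) if False else m(497-1,515,222,264) if False else m(492+0,514,222,264) if False else m(int(240+692*.375),int(240+730*.375),int(180+118*.375),int(180+224*.375)),
      'slat',m(int(240+612*.375),int(240+652*.375),int(180+98*.375),int(180+240*.375)),
      'block',m(int(240+510*.375),int(240+608*.375),int(180+100*.375),int(180+252*.375)))
    # px per mm at jaw
    o=ctrl.get_obs();print('open',round(o['opening'],4),'grip',round(o['gripper_force'],1),o['force'].round(1),o['tool_pos'].round(4),round(o['clock'],2))
    print('px/mm',(proj(S,(.54,.13,.1))-proj(S,(.54,.12,.1)))/10)
if __name__=='__main__': track()
E
sed -i 's/m(502,514.*if False else m(int(240+692/m(int(240+692/' k.py; python3 k.py
```

```text
jaw px (np.float32(-0.0), 0, 0.998) slat (np.float32(0.03), 0, 1.0) block (np.float32(0.0), 0, 0.996)
open 0.0366 grip 29.5 [-0.  11.3  3. ] [ 0.5412 -0.1025  0.1433] 19.13
px/mm [ 0.50483971 -0.04845435]
```

```bash
sed -i -E 's/int\(240\+([0-9]+)\*\.375\)/int(240+(\1-400)*.375)/g' k.py; python3 k.py
python3 - <<'E'
import cv2,numpy as np
for n in('f_scene','n'):
    g=cv2.cvtColor(cv2.imread(f'pics/{n}.png'),cv2.COLOR_BGR2GRAY)[242,300:375];print(g.tolist())
E
```

```text
jaw px (np.float32(-4.93), 1, 0.967) slat (np.float32(0.02), 0, 0.99) block (np.float32(0.04), 0, 0.997)
open 0.0367 grip 29.5 [-1.2 11.2  3.6] [ 0.5413 -0.1025  0.1433] 19.18
px/mm [ 0.50483971 -0.04845435]
[74, 73, 73, 72, 70, 68, 61, 60, 64, 67, 68, 68, 69, 68, 68, 68, 69, 79, 94, 94, 71, 55, 62, 68, 71, 72, 70, 70, 68, 67, 66, 67, 70, 91, 126, 152, 160, 160, 160, 161, 160, 143, 99, 64, 80, 96, 98, 90, 84, 78, 65, 51, 36, 25, 24, 24, 26, 21, 23, 23, 22, 29, 66, 120, 160, 174, 174, 174, 174, 173, 173, 175, 174, 175, 174]
[79, 77, 76, 76, 74, 72, 66, 64, 67, 70, 71, 71, 70, 70, 72, 73, 73, 82, 100, 99, 73, 57, 66, 71, 74, 75, 74, 74, 70, 70, 69, 70, 73, 97, 139, 169, 161, 110, 74, 93, 110, 108, 100, 91, 83, 67, 48, 34, 28, 25, 26, 28, 25, 27, 25, 25, 35, 75, 134, 172, 184, 184, 184, 183, 183, 183, 183, 184, 182, 182, 182, 183, 184, 184, 183]
```

My crop offset was wrong before; corrected, the jaw has moved in 4.9 px ≈ 10 mm. Release, then squeeze again.

apply_moves(
  commands=[
    [[0,0,0],0,0.1],
    [[0,0,0],0,0.1],
    [[0,0,0],0,0.1],
    [[0,0,0],0,0.1],
    [[0,0,0],0,0.1],
    [[0,0,0],0,0.1],
    [[0,0,0],0,0.1],
    [[0,0,0],0,0.1],
    [[0,0,0],0,0.1],
    [[0,0,0],0,0.35],
    [[0,0,0],0,0.5],
    [[0,0,0],0,0.62],
    [[0,0,0],0,0.62],
    [[0,0,0],0,0.62],
    [[0,0,0],0,0.62],
    [[0,0,0],0,0.62],
    [[0,0,0],0,0.62],
    [[0,0,0],0,0.62],
  ],
)

```text
clock: 20.68
tool_pos: [0.5406, -0.1024, 0.1423]
orientation: [-179.8, -0.0, 0.0]
force: [-1.1, 12.3, 0.3]
opening: 0.0369
gripper_force: 29.3
```

```bash
python3 k.py
```

```text
jaw px (np.float32(-10.13), 1, 0.952) slat (np.float32(-0.58), 0, 0.951) block (np.float32(0.01), 0, 0.996)
open 0.0371 grip 29.3 [-2.  12.   1.2] [ 0.5406 -0.1024  0.1423] 20.73
px/mm [ 0.50483971 -0.04845435]
```

apply_moves(
  commands=[
    [[0,0,0],0,0.1],
    [[0,0,0],0,0.1],
    [[0,0,0],0,0.1],
    [[0,0,0],0,0.1],
    [[0,0,0],0,0.1],
    [[0,0,0],0,0.1],
    [[0,0,0],0,0.1],
    [[0,0,0],0,0.1],
    [[0,0,0],0,0.1],
    [[0,0,0],0,0.3],
    [[0,0,0],0,0.4],
    [[0,0,0],0,0.45],
    [[0,0,0],0,0.48],
    [[0,0,0],0,0.51],
    [[0,0,0],0,0.54],
    [[0,0,0],0,0.57],
    [[0,0,0],0,0.6],
    [[0,0,0],0,0.6],
    [[0,0,0],0,0.6],
  ],
)

```text
clock: 22.32
tool_pos: [0.5405, -0.1024, 0.1424]
orientation: [-179.8, -0.0, 0.0]
force: [-1.7, 12.2, 1.1]
opening: 0.0366
gripper_force: 29.4
```

```bash
python3 k.py
```

```text
jaw px (np.float32(-14.98), 2, 0.947) slat (np.float32(-5.27), 1, 0.892) block (np.float32(-1.96), 0, 0.899)
open 0.0371 grip 29.4 [-0.8 13.2  2. ] [ 0.5405 -0.1024  0.1424] 22.37
px/mm [ 0.50483971 -0.04845435]
```

The jaw is in 30 mm and the joint is just closing. Last pump: release, re-centre for a partial squeeze, and close in small steps while watching force.

apply_moves(
  commands=[
    [[0,0,0],0,0.1],
    [[0,0,0],0,0.1],
    [[0,0.2,0],0,0.1],
    [[0,0.4,0],0,0.1],
    [[0,0.4,0],0,0.1],
    [[0,0.4,0],0,0.1],
    [[0,0.4,0],0,0.1],
    [[0,0.4,0],0,0.1],
    [[0,0.4,0],0,0.1],
    [[0,0.4,0],0,0.1],
    [[0,0.4,0],0,0.3],
    [[0,0.4,0],0,0.36],
    [[0,0.4,0],0,0.4],
    [[0,0.4,0],0,0.42],
    [[0,0.4,0],0,0.42],
    [[0,0.4,0],0,0.42],
    [[0,0.4,0],0,0.42],
  ],
)

```text
clock: 23.78
tool_pos: [0.5406, -0.098, 0.1426]
orientation: [-179.8, -0.0, 0.0]
force: [-2.9, 15.7, 4.4]
opening: 0.0513
gripper_force: 8.1
```

```bash
python3 k.py
```

```text
jaw px (np.float32(-15.14), 2, 0.926) slat (np.float32(-5.27), 1, 0.892) block (np.float32(-1.89), 0, 0.896)
open 0.0513 grip 8.0 [-3.8 15.7  4.9] [ 0.5406 -0.0979  0.1426] 23.83
px/mm [ 0.50483971 -0.04845435]
```

apply_moves(
  commands=[
    [[0,0,0],0,0.44],
    [[0,0,0],0,0.46],
    [[0,0,0],0,0.46],
    [[0,0,0],0,0.46],
  ],
)

```text
clock: 24.17
tool_pos: [0.5406, -0.0974, 0.1426]
orientation: [-179.8, -0.1, 0.0]
force: [-3.9, 19.4, 5.2]
opening: 0.0475
gripper_force: 9.8
```

```bash
python3 k.py
```

```text
jaw px (np.float32(-15.52), 2, 0.907) slat (np.float32(-5.33), 1, 0.895) block (np.float32(-1.91), 0, 0.892)
open 0.0477 grip 9.7 [-3.9 19.4  5.3] [ 0.5405 -0.0973  0.1426] 24.22
px/mm [ 0.50483971 -0.04845435]
```

apply_moves(
  commands=[
    [[0,0,0],0,0.48],
    [[0,0,0],0,0.49],
    [[0,0,0],0,0.49],
    [[0,0,0],0,0.49],
  ],
)

```text
clock: 24.55
tool_pos: [0.5406, -0.0984, 0.1427]
orientation: [-179.8, -0.0, 0.0]
force: [-3.0, 11.8, 3.2]
opening: 0.045
gripper_force: 8.4
```

```bash
python3 k.py
python3 - <<'E'
import cv2,numpy as np
for n,o in(('f_scene',0),('n',0)):
    g=cv2.cvtColor(cv2.imread(f'pics/{n}.png'),cv2.COLOR_BGR2GRAY)
    for r in(236,242,248): print(n,r,g[r,318:360].tolist())
E
```

```text
jaw px (np.float32(-16.86), 2, 0.948) slat (np.float32(-5.38), 1, 0.891) block (np.float32(-1.93), 0, 0.896)
open 0.0448 grip 7.5 [-3.4 11.4  4.9] [ 0.5406 -0.0984  0.1427] 24.6
px/mm [ 0.50483971 -0.04845435]
f_scene 236 [146, 110, 68, 76, 106, 124, 128, 127, 127, 128, 129, 129, 127, 122, 122, 132, 148, 157, 160, 160, 161, 161, 156, 139, 100, 94, 117, 118, 102, 93, 86, 67, 46, 33, 34, 40, 44, 42, 42, 43, 43, 44]
f_scene 242 [94, 94, 71, 55, 62, 68, 71, 72, 70, 70, 68, 67, 66, 67, 70, 91, 126, 152, 160, 160, 160, 161, 160, 143, 99, 64, 80, 96, 98, 90, 84, 78, 65, 51, 36, 25, 24, 24, 26, 21, 23, 23]
f_scene 248 [88, 103, 81, 56, 61, 68, 71, 70, 70, 70, 68, 66, 66, 66, 70, 88, 124, 150, 159, 160, 162, 163, 162, 147, 100, 59, 59, 67, 68, 68, 69, 64, 55, 46, 31, 23, 23, 25, 24, 20, 23, 26]
n 236 [134, 135, 133, 133, 134, 137, 136, 136, 132, 123, 107, 97, 95, 87, 67, 41, 35, 37, 42, 42, 44, 46, 45, 47, 46, 47, 71, 121, 165, 178, 180, 180, 181, 180, 180, 183, 183, 182, 180, 181, 180, 182]
n 242 [72, 74, 74, 74, 73, 69, 69, 69, 71, 72, 81, 91, 95, 94, 87, 65, 42, 29, 32, 31, 33, 29, 30, 30, 27, 28, 37, 75, 131, 171, 183, 183, 184, 183, 183, 182, 183, 183, 183, 184, 183, 184]
n 248 [73, 75, 75, 72, 71, 69, 69, 70, 72, 71, 70, 70, 70, 71, 68, 57, 45, 32, 26, 28, 25, 24, 22, 23, 27, 19, 36, 81, 132, 164, 176, 176, 176, 177, 178, 174, 172, 173, 177, 179, 180, 180]
```

apply_moves(
  commands=[
    [[0,0,0],0,0.5],
    [[0,0,0],0,0.51],
    [[0,0,0],0,0.51],
    [[0,0,0],0,0.51],
    [[0,0,0],0,0.51],
  ],
)

```text
clock: 25.02
tool_pos: [0.5405, -0.0992, 0.1427]
orientation: [-179.9, -0.0, 0.0]
force: [-2.2, 7.1, 2.5]
opening: 0.0431
gripper_force: 17.2
```

```bash
python3 k.py
```

```text
jaw px (np.float32(-17.2), 2, 0.935) slat (np.float32(-5.39), 1, 0.89) block (np.float32(-1.94), 0, 0.896)
open 0.0433 grip 17.2 [-1.7  7.1  3. ] [ 0.5406 -0.0992  0.1427] 25.07
px/mm [ 0.50483971 -0.04845435]
```

apply_moves(
  commands=[
    [[0,0,0],0,0.52],
    [[0,0,0],0,0.53],
    [[0,0,0],0,0.53],
    [[0,0,0],0,0.53],
    [[0,0,0],0,0.53],
  ],
)

```text
clock: 25.48
tool_pos: [0.5406, -0.1, 0.1427]
orientation: [-179.9, -0.0, 0.0]
force: [-1.3, 5.3, 2.6]
opening: 0.0415
gripper_force: 25.0
```

```bash
python3 k.py
```

```text
jaw px (np.float32(-17.68), 2, 0.937) slat (np.float32(-5.4), 1, 0.89) block (np.float32(-1.97), 0, 0.897)
open 0.0417 grip 24.9 [-1.1  5.8  2.3] [ 0.5406 -0.1     0.1426] 25.53
px/mm [ 0.50483971 -0.04845435]
```

Image (jaw about 5.4 mm past contact) and force (about 25 N at the fingertips, roughly 20 N at trigger-face height) agree on a half-pressed pad. I'll hold briefly, recheck and hand in.

apply_moves(
  commands=[
    [[0,0,0],0,0.53],
    [[0,0,0],0,0.53],
    [[0,0,0],0,0.53],
    [[0,0,0],0,0.53],
    [[0,0,0],0,0.53],
    [[0,0,0],0,0.53],
  ],
)

```text
clock: 26.03
tool_pos: [0.5405, -0.1, 0.1426]
orientation: [-179.9, -0.0, 0.0]
force: [-1.5, 5.2, 2.4]
opening: 0.0416
gripper_force: 24.9
```

Run:
```python
from k import *
track(); D=ctrl.snapshot('side'); print([r['at'] for r in ctrl.spot_point(D,'mug')[:1]])
print(ctrl.close_job())
```

```text
jaw px (np.float32(-17.68), 2, 0.937) slat (np.float32(-5.4), 1, 0.89) block (np.float32(-1.97), 0, 0.897)
open 0.0416 grip 24.9 [-1.5  5.7  2.7] [ 0.5406 -0.1     0.1426] 26.08
px/mm [ 0.50483971 -0.04845435]
[[343.6, 317.9]]
the job is handed in; nothing more can be done
None
```

I handed the job in at about 26 s: jaw released, slat upright in line with the block, joint pumped closed with the trigger held squeezed, and the mug unmoved; the pad looks roughly half pressed (about 5.4 mm, estimated from images and force, not read directly).

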